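# Lock the chocolate mould frame

### The job

Swing the hinged cover of the chocolate mould frame fully shut, then knock the tight sprung locking pin on the cover down with brisk blows of the mallet, not with the gripper, until its head sits fully home on its collar. Finally stand the mallet back upright on its wooden board, head down as you found it, and leave everything else on the counter where it is.

Things in the scene. Friction and masses are not known exactly. Their poses are not given: they have to be found in the camera images.
- frame: Low aluminium mould frame, fixed to the counter, 190 (x) x 170 (y) x 42 mm high, holding a white mould of nine chocolates. Origin: centre of its underside; z up, -x side faces the robot. The cover is hinged along its +x upper edge.
- cover_hinge (a point): Middle of the cover's hinge line, at (95, 0, 42) mm in the frame's axes; the hinge line runs along the frame's y.
- cover (a joint): Cover angle, rad: 0 is fully shut (flat on the frame), growing as its free end rises, up to 1.5; starts 0.8 to 1.25. Stiff hinge: it stays where it is left. A steel-edged clear plate 195 mm long from the hinge, 170 mm wide, upper face 9 mm above the hinge line when shut; a solid steel strip 52 mm wide runs along its free end.
- cover_edge (a point): On the cover's upper face, middle of its free end, 195 mm from the hinge. Axes of the cover: x along it from the free end to the hinge, y along the hinge, z out of its upper face.
- pin (a joint): How far the locking pin is driven down into the cover, m: 0 is up (as it starts), 0.024 is fully home, its head seated on its collar. A light spring pushes it up but it is tight in its collar: it takes 7 to 9 N to move and stays where it is driven, so several blows add up.
- pin_top (a point): Centre of the flat top of the locking pin's steel head, a 40 mm disc 12 mm thick on a 16 mm shaft, 165 mm from the hinge on the cover's centre line. The top is 55 mm above the cover's upper face when up, 31 mm when home (cover shut: 106 and 82 mm above the counter). Round it a 32 mm collar, 19 mm high, sits on the cover. z points out of the top, y along the hinge.
- mallet: Mallet, 0.32 kg, standing upright on the lower striking face of its white head: head 56 x 56 mm and 76 mm high, faces at top and bottom; wooden handle 22 mm wide, 26 mm high, sticking out level along -x from 28 to 172 mm from the head's centre, its centre line 42 mm above the lower face. Origin: centre of the lower face; z up.
- board: Dark wooden board on which the mallet stands, fixed, 180 (x) x 140 (y) x 15 mm. Origin: centre of its underside.
- tray: Steel tray of chocolates, fixed, 180 x 140 x 16 mm, on the other side of the frame from the board. Origin: centre of its underside.
- bottle: White squeeze bottle, 60 mm diameter, 170 mm high, bystander. Origin: centre of its underside.
- bowl: Blue bowl, 110 mm diameter, 60 mm high, bystander. Origin: centre of its underside.
- spatula: Spatula lying on the counter, 240 mm long, bystander. Origin on its underside.
- slab: Block of dark chocolate lying flat, 110 x 60 x 14 mm, bystander. Origin: centre of its underside.
- jar: Jar, 80 mm diameter, 90 mm high, bystander. Origin: centre of its underside.
- cup: White cup, 80 mm diameter, 50 mm high, bystander. Origin: centre of its underside.
There are look-alikes about, which are no part of the job. What is shaped like the mallet but red is not meant.

How it is judged:
By the outcome, as a careful person would: the job done as asked, in the order asked, and still so for the second after the job is handed in, with the robot touching nothing.
It also fails if it takes over 61 s, if anything falls off the work surface, if the arm or the gripper's body presses on something with over 40 N, if the wrist force passes 120 N, or if a joint passes its speed limit or range.

### The arm

A 6-joint arm with a two-finger parallel gripper is mounted at the origin on the work surface. World frame = base frame: x ahead of the robot, y to its left, z up, the work surface at z = 0. Lengths are in m, angles in rad, forces in N, time in s.
With the tool pointing down it reaches from about 0.35 to 0.925 m from the base axis. Payload 6.4 kg.
Tool frame: the origin (TCP) lies at the very end of the fingers, on their centre line; the grasp point (between the pads) lies env.tcp_to_grasp behind it (env.tcp_to_grasp is the distance from the TCP to the grasp point, in m); z points along the fingers, y is the line along which they close (so a half turn about z gives the same grasp; the last joint's range is limited). The gripper opens to 85 mm and grips with 20 to 120 N. Pads are 22 mm wide; open, the fingers measure 114 mm over their backs; the gripper's body (76 mm by 85 mm) begins 54 mm behind the grasp point. The pads swing forward as they close: fully open they stand 13 mm farther back than shut.
Start: joints at [-1.327, 0.245, 1.558, -0, 1.339, -0.174], TCP at [0.264, -0.594, 0.231] pointing down, gripper open.
Joint ranges: [-3.13, 3.13], [-1.02, 2.26], [0.13, 2.54], [-0.95, 4.09], [0.21, 2.88], [-2.74, 2.74]. Speed limits (rad/s): [2.57, 2.57, 3.14, 3.14, 3.14, 3.14].

### API

Orientations are given as a 3x3 rotation matrix whose columns are the frame's x, y, z axes.
In Python, from cell import env gives the robot as it stands. Calls block until the motion is done:
- env.goto(position, orientation): joint-space move of the TCP to a pose.
- env.move_straight(position, rate=0.15, attitude=None, force_limit=None): straight line of the TCP; attitude=None keeps the orientation; rate is the mean speed in m/s. With force_limit (N) it stops when the force on the tool has changed by that much, and returns True; else False.
- env.set_joints(angles): joint-space move.
- env.let_go() and env.grasp(newtons=None): open the fingers fully, or close them until they stop; newtons is the grip in N (None keeps the last).
- env.wait(seconds).
- env.ik(position, orientation): joint angles nearest the present ones, or None.
- env.read_state(): the state.
- env.capture(name): name is "scene" or "top"; returns the picture (384x512x3 uint8, red, green, blue); there is no depth.
- env.calibration(name): a dict with "fx", "fy", "cx", "cy" (pixels), "eye" and "attitude" of the camera in the world. Camera axes: x right, y down, z forward; pixel columns grow to the right and rows downward; lengths in m; the calibration is good to about 2 mm. A picture is of the moment at which its call begins. calibration takes no time and is no camera call.
A pose or a line that the arm cannot do raises env.IKError and nothing moves.
- env.finish_job(): hands the job in; it is judged then, once.
The state is a dict: "time": time; "q": joint angles; "joint_velocities": joint speeds; "joint_torque": joint torques, N m; "eef_pos": TCP position; "ee_rot": TCP orientation; "contact_force": force on the tool from outside, world axes, zero at the start; "moment": the same for the moment, N m; "width": opening from 0.0 (shut) to 1.0 (fully open); "gripper_force": force on a finger pad.
Only numpy, scipy, OpenCV 4.12 (cv2) and the standard library are available. Lean on these libraries where they do the work, as an engineer would, in place of code of your own. Each camera call takes 0.05 s, during which the arm holds its last target. There are 200 camera calls.

## Working session

There is one attempt and no reset: what is moved stays moved. The work goes in short steps, each a Python script; the robot and the scene stay as the last script left them, time stands still between calls to the robot, and variables do not carry over. Pictures are saved under pics/ and viewed, at most 12 in all, crops included, and the job is handed in when it is done.

```bash
mkdir -p pics; ls; python3 - <<'E'
from cell import env
import cv2,numpy as np
for n in("scene","top"):
    im=env.capture(n); cv2.imwrite(f"pics/{n}0.png",im[:,:,::-1]); c=env.calibration(n); print(n,{k:np.round(v,4).tolist() for k,v in c.items()})
s=env.read_state(); print(s["time"],env.tcp_to_grasp,s["eef_pos"],np.round(s["ee_rot"],3).tolist())
E
```

```text
pics
scene {'fx': 421.6527, 'fy': 421.6527, 'cx': 249.5038, 'cy': 188.498, 'eye': [1.2845, 0.5518, 0.966], 'attitude': [[-0.5487, 0.5555, -0.6248], [0.8359, 0.3527, -0.4205], [-0.0133, -0.753, -0.6579]]}
top {'fx': 392.5987, 'fy': 392.5987, 'cx': 257.8504, 'cy': 191.855, 'eye': [0.2867, 0.0269, 1.6355], 'attitude': [[0.0245, -0.9931, 0.1151], [-0.9997, -0.0244, 0.0019], [0.0009, -0.1151, -0.9934]]}
0.1 0.0187 [ 0.26360813 -0.59359209  0.23026773] [[0.914, 0.406, -0.0], [0.406, -0.914, 0.002], [0.0, -0.002, -1.0]]
```

View pics/scene0.png

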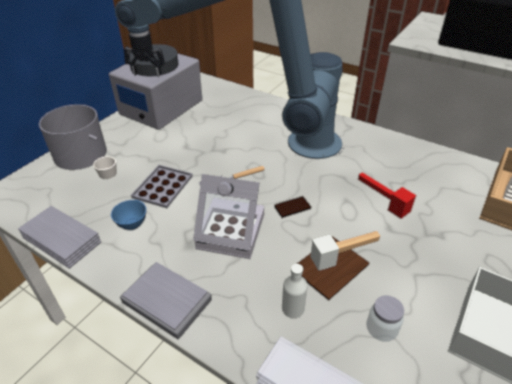

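View pics/top0.png

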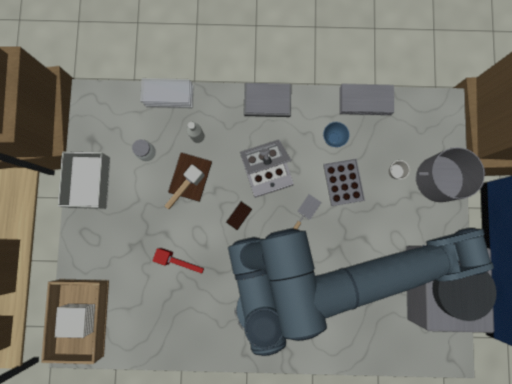

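Candidates for the mallet are the white-headed one on the dark board at scene (325,252) / top (193,175) and the red one at scene (400,200) / top (163,257). I choose the white one. The frame with its raised cover is at scene (230,215) / top (267,168). Next, one close crop of both.

```bash
python3 - <<'E'
import cv2,numpy as np
s=cv2.imread("pics/scene0.png");t=cv2.imread("pics/top0.png")
def cr(im,x,y,w,h,k): 
    o=cv2.resize(im[y:y+h,x:x+w],None,fx=k,fy=k,interpolation=cv2.INTER_CUBIC)
    for i in range(0,w,10):
        cv2.line(o,(i*k,0),(i*k,6 if (x+i)%50 else 14),(0,255,0),1)
        if (x+i)%20==0: cv2.putText(o,str(x+i),(i*k+2,14),0,.35,(0,0,255),1)
    for i in range(0,h,10):
        cv2.line(o,(0,i*k),(6,i*k),(0,255,0),1)
        if (y+i)%20==0: cv2.putText(o,str(y+i),(8,i*k+4),0,.35,(0,0,255),1)
    return o
# scene: frame 190..270 x170..260 ; mallet 290..390 x 225..300
a=np.hstack([cr(s,190,170,80,90,5),cr(s,290,215,80,90,5)]);cv2.imwrite("pics/c_scene.png",a)
b=np.hstack([cr(t,230,130,70,75,6),cr(t,155,140,60,75,6)]);cv2.imwrite("pics/c_top.png",b);print(a.shape,b.shape)
E
```

```text
(450, 800, 3) (450, 780, 3)
```

View pics/c_scene.png

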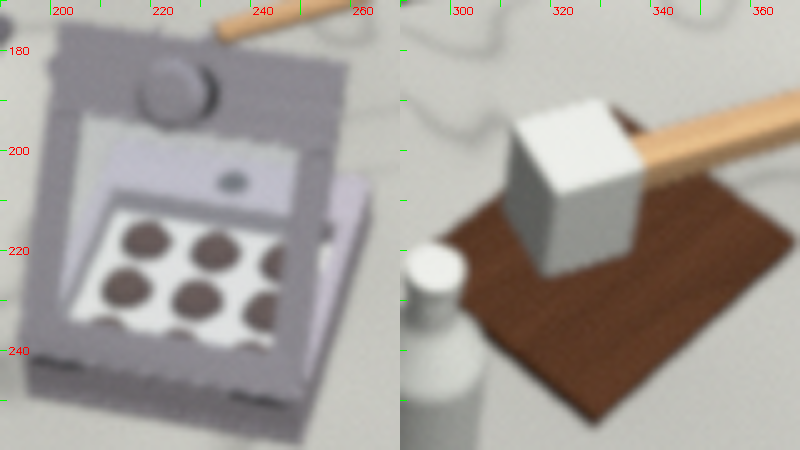

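View pics/c_top.png

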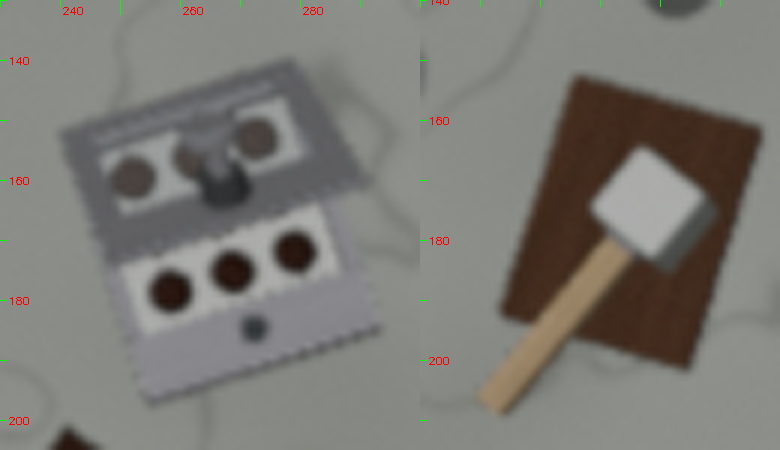

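The white mallet's head spans scene (313–339, 235–270) and top (183–203, 164–183), and it stands on the dark board. The raised cover's free corners are at scene (202,175) and (260,183), with the pin head at (225,188). Next I fit the models to both views.

```bash
cat > h.py <<'E'
import numpy as np
from scipy.optimize import least_squares
from cell import env
C={n:env.calibration(n) for n in("scene","top")}
def proj(n,P):
    c=C[n];p=(np.atleast_2d(P)-c["eye"])@np.array(c["attitude"])
    return np.c_[c["fx"]*p[:,0]/p[:,2]+c["cx"],c["fy"]*p[:,1]/p[:,2]+c["cy"]]
def Rz(a): return np.array([[np.cos(a),-np.sin(a),0],[np.sin(a),np.cos(a),0],[0,0,1]])
def tri(a,b):   # scene px, top px -> point
    r=least_squares(lambda P:np.r_[proj("scene",P)[0]-a,proj("top",P)[0]-b],[.6,0,.05]);return r.x,np.sqrt(2*r.cost/4)
def fit(model,obs,x0):  # obs: list (view,key,(u,v)); model(x)->dict
    def f(x):
        m=model(x);return np.concatenate([proj(n,m[k])[0]-uv for n,k,uv in obs])
    r=least_squares(f,x0,loss="soft_l1",f_scale=1.0);return r.x,f(r.x).reshape(-1,2)
E
cat > fit1.py <<'E'
from h import *
S1=lambda X,Y:(190+(X+.5)/5-.5,170+(Y+.5)/5-.5)
S2=lambda X,Y:(290+(X-400+.5)/5-.5,215+(Y+.5)/5-.5)
T1=lambda X,Y:(230+(X+.5)/6-.5,130+(Y+.5)/6-.5)
T2=lambda X,Y:(155+(X-420+.5)/6-.5,140+(Y+.5)/6-.5)
def mal(x):
    R=Rz(x[3]);o=np.array(x[:3]);d={}
    for i,a in(("+",1),("-",-1)):
        for j,b in(("+",1),("-",-1)):
            d["t"+i+j]=o+R@[.028*a,.028*b,.076]; d["b"+i+j]=o+R@[.028*a,.028*b,0]
        d["h"+i]=o+R@[-.172,.011*a,.055]
    return d
# handle toward -x world, image down => head corner roles from yaw guess
obs0=[("scene",S2(515,122)),("scene",S2(603,98)),("scene",S2(643,165)),("scene",S2(556,193)),
 ("scene",S2(545,277)),("scene",S2(632,247)),("scene",S2(510,205)),
 ("top",T2(640,147)),("top",T2(706,200)),("top",T2(652,260)),("top",T2(590,207))]
keys="tttt"+"bbb"+"tttt"
ha,_=tri(S2(598,145),T2(648,204)); print("head rough",ha)
yaw0=None
from itertools import product
c=C["top"];
def ray(n,uv,z):
    c=C[n];d=np.array(c["attitude"])@[(uv[0]-c["cx"])/c["fx"],(uv[1]-c["cy"])/c["fy"],1];e=np.array(c["eye"]);return e+d*(z-e[2])/d[2]
he=ray("top",T2(490,407),.07);hc=ray("top",T2(648,204),.091);v=hc-he;yaw0=np.arctan2(v[1],v[0]);print("len",np.hypot(*v[:2]),"yaw",yaw0)
x=[hc[0],hc[1],.015,yaw0]
for _ in range(2):
    m=mal(x);obs=[]
    for (n,uv),k in zip(obs0,keys):
        ks=[q for q in m if q[0]==k];obs.append((n,min(ks,key=lambda q:np.hypot(*(proj(n,m[q])[0]-uv))),uv))
    for uv in(T2(477,400),T2(503,415)): obs.append(("top",min(("h+","h-"),key=lambda q:np.hypot(*(proj("top",m[q])[0]-uv))),uv))
    x,r=fit(mal,obs,x)
print("mallet",x.round(4));print([(o[0][0],o[1])for o in obs],r.round(1).tolist())
def brd(x):
    R=Rz(x[3]);o=np.array(x[:3]);return {i+j:o+R@[.09*a,.07*b,0] for i,a in(("+",1),("-",-1)) for j,b in(("+",1),("-",-1))}
ob=[("top",T2(577,75)),("top",T2(762,128)),("top",T2(690,370)),("top",T2(500,315)),("scene",S2(795,242)),("scene",S2(595,420))]
bp=[ray("top",uv,.015) for n,uv in ob[:4]];print("sides",[np.linalg.norm(bp[i]-bp[i-1]).round(3) for i in range(4)])
e=bp[0]-bp[3];x=[*np.mean(bp,0)[:2],.015,np.arctan2(e[1],e[0])]
m=brd(x);obs=[(n,min(m,key=lambda q:np.hypot(*(proj(n,m[q])[0]-uv))),uv) for n,uv in ob]
x,r=fit(brd,obs,x);print("board(top)",x.round(4),r.round(1).tolist())
def frm(x):
    R=Rz(x[2]);o=np.array([x[0],x[1],0]);t=x[3];d={}
    H=np.array([.095,0,.042]);ux=np.array([np.cos(t),0,-np.sin(t)]);uz=np.array([np.sin(t),0,np.cos(t)])
    for j,b in(("+",1),("-",-1)):
        Y=np.array([0,.085*b,0])
        d["n"+j]=o+R@(np.array([-.095,0,.042])+Y);d["g"+j]=o+R@([.095,0,0]+Y)
        d["f"+j]=o+R@(H+.009*uz-.195*ux+Y);d["hg"+j]=o+R@(H+.009*uz+Y)
    d["pin"]=o+R@(H+(.009+.055)*uz-.165*ux);return d
ob=[("top","n+",T1(147,402)),("top","n-",T1(382,330)),("top","f+",T1(107,265)),("top","f-",T1(370,187)),("top","hg+",T1(62,132)),("top","hg-",T1(290,60)),
("scene","f-",S1(62,25)),("scene","f+",S1(348,65)),("scene","hg-",S1(22,360)),("scene","hg+",S1(299,400)),("scene","g-",S1(28,395)),("scene","g+",S1(300,443)),("scene","pin",S1(173,92)),("scene","n+",S1(370,187))]
p0=ray("top",T1(230,300),.042)
best=None
for th in(.85,1.2):
    x,r=fit(frm,ob,[p0[0],p0[1],.2,th]);print("frame",x.round(4),np.abs(r).mean().round(2));
print(dict(zip([o[0][0]+o[1] for o in ob],r.round(1).tolist())))
E
python3 fit1.py
```

```text
head rough [0.529276   0.29881489 0.09020578]
len 0.170436131900505 yaw -0.6473501838591993
mallet [ 0.5319  0.2926  0.0159 -0.646 ]
[('s', 't+-'), ('s', 't--'), ('s', 't-+'), ('s', 't++'), ('s', 'b++'), ('s', 'b-+'), ('s', 'b+-'), ('t', 't++'), ('t', 't+-'), ('t', 't--'), ('t', 't-+'), ('t', 'h+'), ('t', 'h-')] [[-1.0, -0.7], [-0.5, -1.1], [1.3, -0.1], [0.1, -0.2], [-0.4, 0.8], [0.1, 1.2], [-2.2, 0.5], [0.1, -0.2], [-0.1, -0.4], [-0.0, 0.6], [-0.6, 0.7], [-0.5, -0.1], [-0.6, 0.8]]
sides [np.float64(0.176), np.float64(0.135), np.float64(0.176), np.float64(0.138)]
board(top) [ 0.5325  0.3153  0.0108 -0.2537] [[-0.3, -0.4], [0.7, -0.2], [0.2, 0.4], [-0.3, 0.4], [0.5, -0.4], [-0.4, 0.6]]
frame [ 0.5675 -0.0033  0.3387  0.875 ] 0.51
frame [ 0.5675 -0.0033  0.3387  0.875 ] 0.51
{'tn+': [-0.1, 0.4], 'tn-': [0.2, -0.3], 'tf+': [0.2, 0.6], 'tf-': [-0.2, -0.3], 'thg+': [-0.7, 0.1], 'thg-': [0.5, -0.4], 'sf-': [0.0, -0.9], 'sf+': [0.1, -0.3], 'shg-': [-1.3, -1.5], 'shg+': [-0.0, 0.8], 'sg-': [-0.1, 0.5], 'sg+': [0.6, 1.1], 'spin': [-0.3, 0.5], 'sn+': [0.6, -1.7]}
```

```bash
cat >> h.py <<'E'
FR=np.array([.5675,-.0033,0]);FY=.3387;TH=.875
ML=np.array([.5319,.2926,.0155]);MY=-.646
def down(a): return np.array([[np.cos(a),np.sin(a),0],[np.sin(a),-np.cos(a),0],[0,0,-1.]])
def st(): 
    s=env.read_state();print("t%.2f"%s["time"],np.round(s["eef_pos"],4),"F",np.round(s["contact_force"],1),"w%.3f"%s["width"],"g%.0f"%s["gripper_force"]);return s
def push(t,r=.183,y=.055):
    p=np.array([.095,y,.042])+.009*np.array([np.sin(t),0,np.cos(t)])-r*np.array([np.cos(t),0,-np.sin(t)])+[.011,0,0]
    return FR+Rz(FY)@p
E
python3 - <<'E'
from h import *
env.grasp(20)
s=env.read_state();p=s["eef_pos"].copy() if hasattr(s["eef_pos"],"copy") else np.array(s["eef_pos"])
env.move_straight([p[0],p[1],.33],rate=.25)
env.goto(push(TH)+[0.01,0,.06],down(FY));st()
hit=env.move_straight(push(TH-.1),rate=.12,force_limit=25);print(hit);st()
for t in (.55,.33,.12):
    hit=env.move_straight(push(t),rate=.15,force_limit=30);s=st()
    if hit: print("hit",t);break
import cv2;cv2.imwrite("pics/a.png",env.capture("scene")[150:290,160:360,::-1].repeat(4,0).repeat(4,1))
E
```

```text
t3.92 [0.5553 0.0464 0.2484] F [-0.1 -0.2 -1. ] w0.001 g0
False
t4.71 [0.5322 0.0424 0.1769] F [ 0.5 -0.  -0.4] w-0.005 g0
t5.13 [0.5068 0.0335 0.1457] F [-0.1 -0.5  0.5] w-0.005 g0
t5.55 [0.4892 0.0273 0.1103] F [ 0.1 -0.6 -0.4] w0.001 g0
t5.96 [0.4795 0.0238 0.0735] F [ 0.3 -0.2 -0.1] w0.000 g0
```

View pics/a.png

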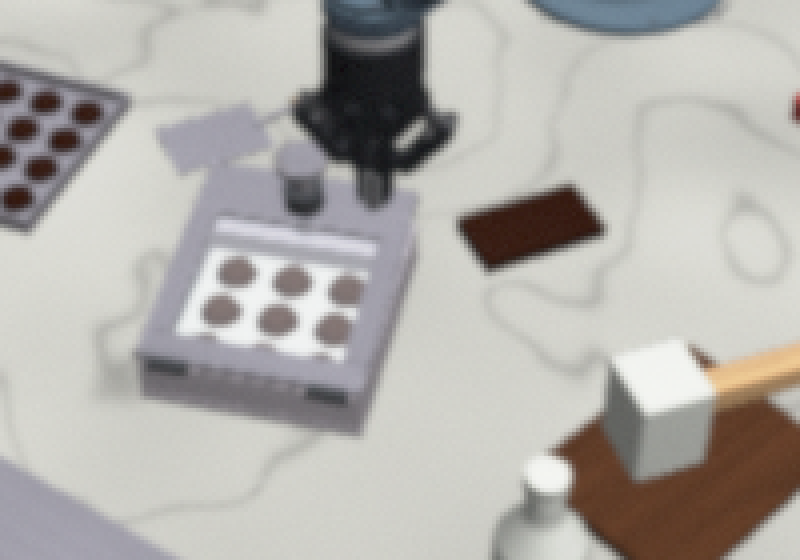

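The cover follows the fingertip and is nearly shut, with the pin at crop (303,170). Next I press it flat and grasp the mallet.

```bash
cat >> h.py <<'E'
GD=.055
def gpos(o,a,g=None):  # TCP for mallet lower-face centre o, yaw a
    return np.array(o)+Rz(a)@[-GD,0,.042-env.tcp_to_grasp]
E
python3 - <<'E'
from h import *
import cv2
print(env.move_straight(push(0)-[0,0,.012],rate=.08,force_limit=18));st()
p=np.array(env.read_state()["eef_pos"])
env.move_straight(p+[0,0,.12],rate=.25);env.let_go()
cv2.imwrite("pics/shut.png",env.capture("scene")[:,:,::-1])
g=gpos(ML,MY);print(g,[None if (q:=env.ik(g,down(a))) is None else q.round(2).tolist() for a in(MY,MY+np.pi)])
h=gpos(FR+Rz(FY)@[-.07,0,.106],FY);print(h,[None if (q:=env.ik(h,down(FY))) is None else q.round(2).tolist()])
env.goto(g+[0,0,.16],down(MY));st()
print(env.move_straight(g,rate=.15,force_limit=10));st()
env.grasp(110);st()
c=env.capture("scene");cv2.imwrite("pics/b.png",c[150:290,190:390,::-1].repeat(4,0).repeat(4,1))
E
```

```text
True
t6.38 [0.48   0.0228 0.0509] F [-4.9  1.  13.8] w-0.003 g8
[0.4879826  0.32570985 0.0388    ] [[0.4, 0.35, 1.82, -0.0, 0.97, 2.61], [0.4, 0.35, 1.82, -0.0, 0.97, -0.53]]
[ 0.44960157 -0.04483265  0.1293    ] [[-0.35, -0.11, 2.13, -0.0, 1.12, 0.88]]
t9.24 [0.4881 0.3252 0.1987] F [ 0.  -0.8 -0.2] w1.001 g0
False
t10.46 [0.4889 0.3261 0.0399] F [-0.4 -0.3 -0.6] w1.001 g0
t11.07 [0.4883 0.326  0.0393] F [0.  2.2 2.9] w0.238 g107
```

View pics/b.png

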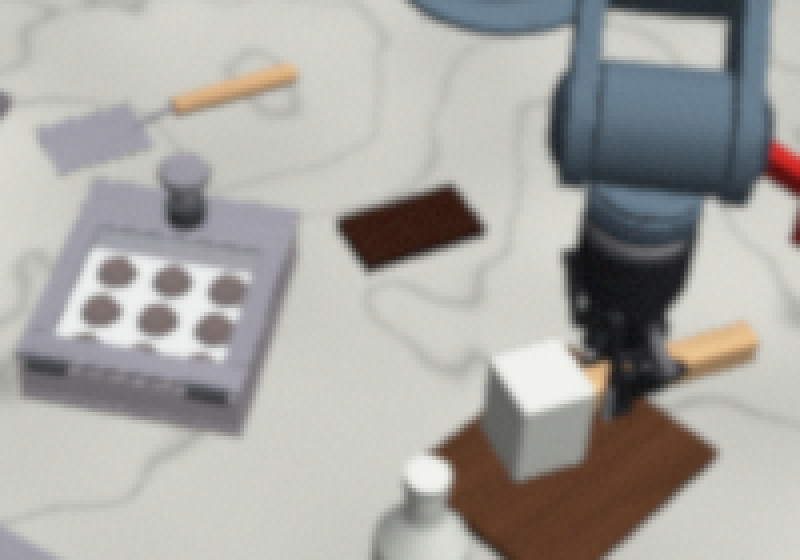

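The cover is shut (fingertip z 0.051 as expected), the mallet is gripped, and the pin head shows at crop (185,165), i.e. scene pixel (236,191). Next I lift, check the pin position against the model, go above it and touch lightly for the height.

```bash
python3 - <<'E'
from h import *
import cv2
pin=FR+Rz(FY)@[-.07,0,.106];print(pin,proj("scene",pin))
p=np.array(env.read_state()["eef_pos"]);env.move_straight(p+[0,0,.17],rate=.25);st()
h=gpos(pin,FY)
env.goto(h+[0,0,.06],down(FY));st()
a=env.capture("scene")[150:290,160:360,::-1].repeat(3,0).repeat(2,1).repeat(1,1)
env.move_straight(h+[0,0,.012],rate=.12)
print(env.move_straight(h-[0,0,.008],rate=.03,force_limit=4));s=st()
np.save("touch.npy",s["eef_pos"])
c=env.capture("scene");t=env.capture("top")
o=np.hstack([cv2.resize(c[150:250,190:290],(400,400)),cv2.resize(t[130:230,210:310],(400,400))]);cv2.imwrite("pics/c.png",o[:,:,::-1])
E
```

```text
[ 0.50147688 -0.02655829  0.106     ] [[235.7111145  191.32591102]]
t11.95 [0.4868 0.3253 0.2066] F [-0.5  0.1 -3.4] w0.244 g108
t13.47 [ 0.4495 -0.0445  0.1888] F [ 0.4 -0.7 -2.6] w0.240 g108
True
t14.57 [ 0.4497 -0.0449  0.1271] F [ 0.6 -0.5 -1.3] w0.240 g108
```

View pics/c.png

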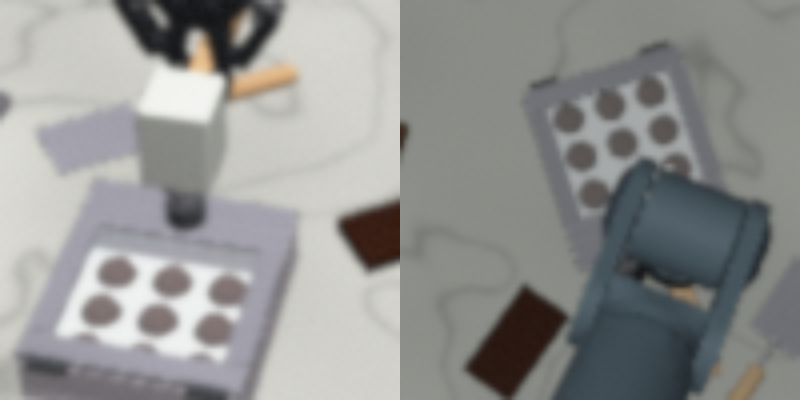

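The mallet head sits level and centred over the pin, touching it at TCP z 0.127. Now the blows.

```bash
python3 - <<'E'
from h import *
import cv2
t0=np.load("touch.npy");h=gpos(FR+Rz(FY)@[-.07,0,.106],FY);h[2]=t0[2]
for d in(.009,.017,.024,.0255):
    env.move_straight(h+[0,0,.045-d+.009],rate=.25)
    hit=env.move_straight(h-[0,0,d],rate=.45,force_limit=70);print(d,hit);st()
    if hit: break
env.move_straight(h+[0,0,-.010],rate=.2)
print(env.move_straight(h-[0,0,.028],rate=.03,force_limit=5));st()
env.move_straight(h+[0,0,.06],rate=.25)
c=env.capture("scene")
o=cv2.resize(c[150:250,190:290],(600,600));cv2.imwrite("pics/d.png",o[:,:,::-1])
E
```

```text
0.009 False
t15.28 [ 0.4465 -0.0438  0.1147] F [ 0.2 -0.1 -3.1] w0.242 g109
0.017 False
t15.88 [ 0.4479 -0.0443  0.1083] F [-0.   0.5 -3.5] w0.239 g109
0.024 False
t16.48 [ 0.448  -0.0443  0.1011] F [-0.4  0.2 -3.4] w0.238 g113
0.0255 False
t17.11 [ 0.447  -0.0439  0.0987] F [-0.5  0.2 -3.1] w0.237 g115
False
t18.11 [ 0.4497 -0.0449  0.0991] F [-0.2 -0.8 -3.8] w0.239 g115
```

View pics/d.png

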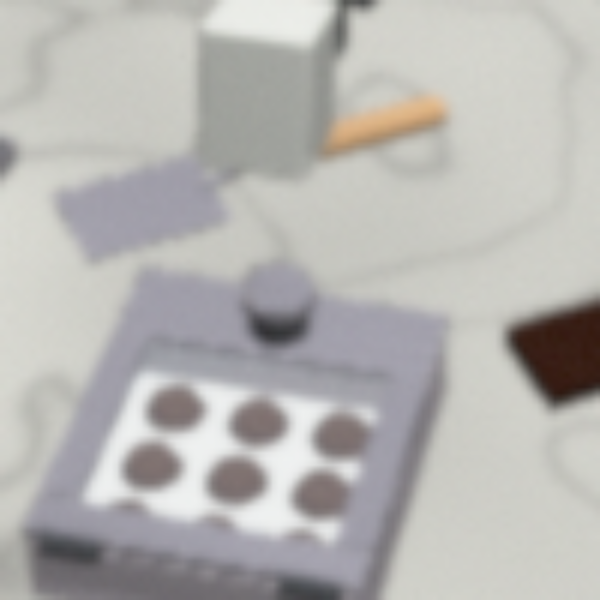

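```bash
python3 - <<'E'
from h import *
import cv2
pin=FR+Rz(FY)@[-.07,0,0]
for z in(.106,.094,.088,.082): print(z,proj("scene",pin+[0,0,z]).round(1))
s=st();p=np.array(s["eef_pos"]);R=Rz(FY)
# predicted mallet corners if untilted / tilted about grip, scene crop px of d.png
for tilt in(0,.1,.2):
    o=p+[0,0,env.tcp_to_grasp];ct,sn=np.cos(tilt),np.sin(tilt)
    for nm,v in(("t++",(.083,.028,.034)),("t+-",(.083,-.028,.034)),("b++",(.083,.028,-.042)),("b+-",(.083,-.028,-.042)),("end",(-.117,0,.013))):
        q=np.array([v[0]*ct-v[2]*sn,v[1],v[0]*sn+v[2]*ct]);print(tilt,nm,((proj("scene",o+R@q)[0]-[190,150])*6).round(0))
o=cv2.resize(env.capture("scene")[120:250,190:290],None,fx=6,fy=6)[:600]
cv2.imwrite("pics/e.png",o[:,:,::-1])
E
```

```text
0.106 [[235.7 191.3]]
0.094 [[235.8 194.2]]
0.088 [[235.9 195.7]]
0.082 [[236.  197.1]]
t18.66 [ 0.4484 -0.0444  0.1852] F [-0.3 -0.2 -4.5] w0.240 g115
0 t++ [309.  84.]
0 t+- [194.  67.]
0 b++ [313. 207.]
0 b+- [203. 190.]
0 end [ 354. -117.]
0.1 t++ [310.  65.]
0.1 t+- [195.  49.]
0.1 b++ [310. 198.]
0.1 b+- [200. 182.]
0.1 end [355. -99.]
0.2 t++ [312.  46.]
0.2 t+- [197.  30.]
0.2 b++ [308. 188.]
0.2 b+- [197. 172.]
0.2 end [355. -80.]
```

View pics/e.png

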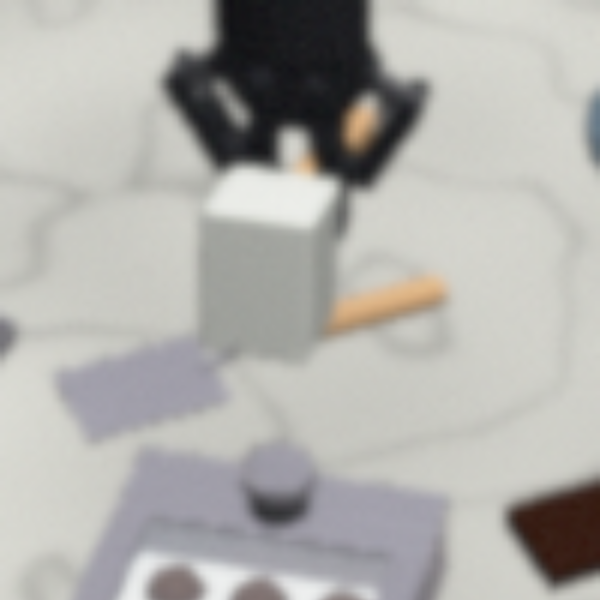

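The pin head now images at about (236,198), consistent with home, but the head corners show the mallet pivoted about 0.2 rad head-up in the grip. I pitch the tool to level the face and probe the force on the pin.

```bash
cat >> h.py <<'E'
def Ry(a): return np.array([[np.cos(a),0,np.sin(a)],[0,1,0],[-np.sin(a),0,np.cos(a)]])
def pose(o,yaw,a):  # face centre o, mallet yaw, tool pitch a that levels a mallet tilted head-up by a
    R=Rz(yaw)@Ry(a)@down(0); return np.array(o)+Rz(yaw)@[-GD,0,.042]+R[:,2]*env.tcp_to_grasp,R
E
python3 - <<'E'
from h import *
import cv2
a=.22;f=FR+Rz(FY)@[-.07,0,.082]
P,R=pose(f,FY,a);env.move_straight(P+[0,0,.06],rate=.15,attitude=R)
o=cv2.resize(env.capture("scene")[120:220,190:290],(600,600))
for dz in(.012,.008,.004,.002,0,-.002,-.004,-.006):
    env.move_straight(P+[0,0,dz],rate=.06);env.wait(.1)
    fz=[env.read_state()["contact_force"][2] for _ in range(1)];s=env.read_state();print(dz,s["eef_pos"][2]-P[2],np.round(fz,1))
    if fz[0]>15: break
o2=cv2.resize(env.capture("scene")[120:220,190:290],(600,600))
cv2.imwrite("pics/f.png",np.hstack([o,o2])[:,:,::-1][::1,::1][:, :1200:1] if 0 else cv2.resize(np.hstack([o,o2]),(800,400))[:,:,::-1])
print(st()["time"])
E
```

```text
0.012 0.012502601391626456 [-3.8]
0.008 0.007969996160804904 [-2.5]
0.004 0.003937885350622949 [-3.8]
0.002 0.0019992503312761395 [-3.8]
0 -3.065774057328663e-05 [-3.9]
-0.002 -0.0006104482255969712 [7.1]
-0.004 -0.0010142815866905908 [18.6]
t22.32 [ 0.4459 -0.0466  0.1048] F [-10.5   0.6  18.3] w0.237 g118
22.325
```

View pics/f.png

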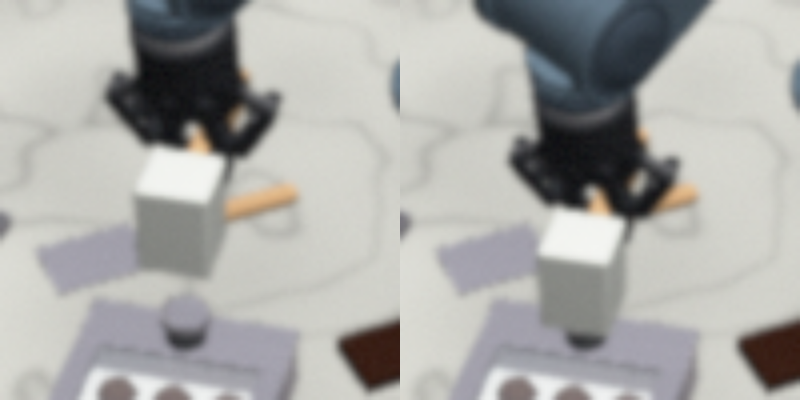

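The pin carries about 22 N rigidly with the face at 82 mm above the counter, so it is home. Next I fit the mallet's residual tilt from the left crop before placing it.

```bash
python3 - <<'E'
from h import *
P,R=pose(FR+Rz(FY)@[-.07,0,.082],FY,.22);G=P+[0,0,.06]-R[:,2]*env.tcp_to_grasp
px=lambda X,Y:np.array([190+(X+.5)/4-.5,120+(Y+.5)/4-.5])
ob=[((1,-1,.034),px(137,191)),((1,1,.034),px(208,200)),((-1,-1,.034),px(154,145)),((-1,1,.034),px(226,157)),((1,-1,-.042),px(137,263)),((1,1,-.042),px(210,277))]
def f(x):
    t,gd,dy,dz,pz=x;r=[]
    for (i,j,z),uv in ob:
        q=np.array([gd+.028*i,.028*j,z]);r.append(proj("scene",G+[0,0,dz]+Rz(FY+pz)@(Ry(-t)@q+[0,dy,0]))[0]-uv)
    return np.r_[np.concatenate(r),(gd-.055)/.004,dy/.003,dz/.002,pz/.05]
r=least_squares(f,[0,.055,0,0,0]);print("tilt,gd,dy,dz,dyaw",r.x.round(4),np.sqrt(np.diag(np.linalg.inv(r.jac.T@r.jac))).round(3));print(f(r.x).round(1)[:12])
p=np.array(st()["eef_pos"]);env.move_straight(p+[0,0,.11],rate=.25)
Q,R2=pose(ML,MY,.22);print(env.ik(Q,R2),env.ik(Q+[0,0,.14],R2))
E
```

```text
tilt,gd,dy,dz,dyaw [-0.0175  0.053   0.0006  0.0001  0.0002] [0.038 0.003 0.002 0.002 0.027]
[-1.1 -0.3 -0.   0.1 -0.  -0.5  0.3 -1.   0.4  1.4  0.2  0.6]
t22.32 [ 0.4459 -0.0466  0.1048] F [-10.5   0.6  18.3] w0.237 g118
[0.32133697 0.39416633 1.77196151 0.20198728 1.10992498 2.43586358] [0.32133697 0.20047601 1.72098813 0.18521017 1.35007051 2.48568786]
```

```bash
python3 - <<'E'
from h import *
import cv2
Q,R=pose(ML,MY,.21)
env.goto(Q+[0,0,.14],R)
env.move_straight(Q+[0,0,.012],rate=.15)
print(env.move_straight(Q-[0,0,.006],rate=.03,force_limit=6),Q[2]);s=st()
env.let_go();env.wait(.2);p=np.array(st()["eef_pos"])
env.move_straight(p+[0,0,.13],rate=.15)
env.goto(p+[-.13,0,.2],down(MY));st();env.wait(.3)
c=env.capture("scene");t=env.capture("top")
o=np.hstack([cv2.resize(c[165:305,200:380],None,fx=3,fy=4),cv2.resize(t[130:223,155:220],(260,560))])
cv2.imwrite("pics/g.png",o[:,:,::-1]);print(o.shape)
E
```

```text
True 0.039210821894658424
t25.80 [0.485  0.3282 0.0383] F [-1.   0.5  3.9] w0.243 g116
t26.65 [0.4836 0.3277 0.0369] F [ 1.  -0.2  0.1] w0.998 g0
t28.32 [0.3533 0.3276 0.2362] F [0.7 0.7 0.4] w1.000 g0
(560, 800, 3)
```

View pics/g.png

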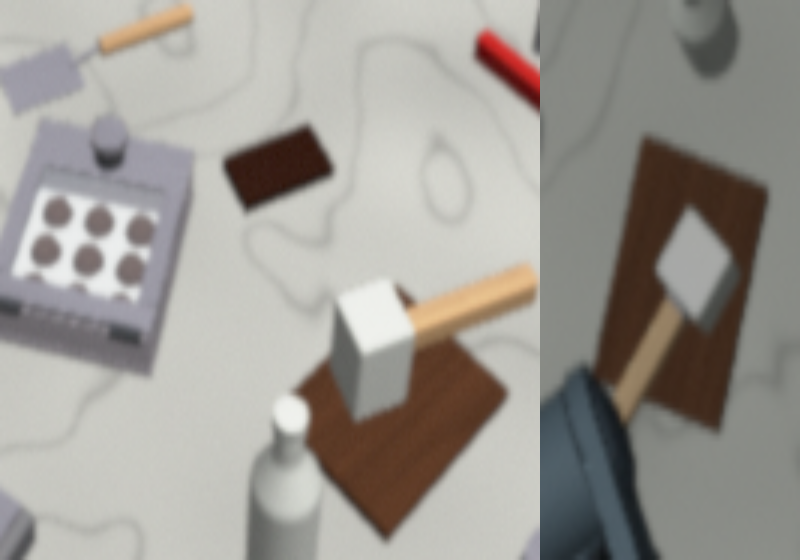

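The mallet stands upright on the board (head at crop (372,350)), clear of the gripper. The cover is shut, the pin is down at crop (108,140), and the bystanders are in place. Handing in.

```bash
python3 -c "
from cell import env
print(env.finish_job())"
```

```text
the job is handed in; nothing more can be done
None
```

The cover is shut, the pin was driven home with four mallet blows (plus a slow 22 N check press with the mallet), the mallet stands head down on its board again, and the job was handed in at about 28 s.

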